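# Tip a wedge firebrick over the step and pack it head to tail

## Robot

A 6-joint arm with a two-finger parallel gripper is mounted at the origin on the work surface. World frame = base frame: x ahead of the robot, y to its left, z up, the work surface at z = 0. Lengths are in m, angles in rad, forces in N, time in s.
With the tool pointing down it reaches from about 0.35 to 0.775 m from the base axis. Payload 7.3 kg.
Tool frame: the origin (TCP) lies at the very end of the fingers, on their centre line; the grasp point (between the pads) lies 19 mm behind it; z points along the fingers, y is the direction in which the jaws open and shut (so a half turn about z gives the same grasp; the last joint's range is limited). The gripper opens to 92 mm and grips with 3 to 60 N. Pads are 19 mm wide; open, the fingers measure 130 mm over their backs; the gripper's body (75 mm by 190 mm) begins 47 mm behind the grasp point.
Start: joints at [-1.37, 0.342, 1.524, -0, 1.275, -0.146], TCP at [0.178, -0.494, 0.227] pointing down, gripper open.
Joint ranges: [-2.53, 2.53], [-0.77, 2.02], [0.04, 2.7], [-1, 4.14], [0.28, 2.66], [-3.11, 3.11]. Speed limits (rad/s): [2.57, 2.57, 3.14, 3.14, 3.14, 3.14].

## Interface

Orientations are given as [roll, pitch, yaw] about the fixed x, y, z axes, in that order (R = Rz(yaw) Ry(pitch) Rx(roll)).
In Python, from cell import robot gives the robot as it stands.
- The arm moves only by the tool apply_moves, never from a script. Its argument "plan" is a list of rows, each an object of numbers: "tx", "ty", "tz": the shift along the tool's x, y, z in m; "yaw": the turn about the tool's z in rad; "grip": the opening, from -1 (shut) to 1 (fully open), so that 0 is half open. In form: [{"tx": .., "ty": .., "tz": .., "yaw": .., "grip": ..}, ...]. A call has 1 to 8 rows; each row is the pose to reach, as a shift and turn from the pose commanded when the call began, along the tool's axes at that moment; what a row does not reach only later rows make up. A row lasts 1/8 s, in which the tool goes at most 62.5 mm and 10.7 degrees, less where a joint would pass 70% of its speed; a pose out of reach is approached as far as the arm can. A call with a gripper value outside its range is refused whole. The fingers move at their own pace and stop on an object; "force" is the grip in N (left out, the last holds). Time passes only in rows, so rows that repeat a pose let the fingers close. It gives the time, the measured TCP pose, the force and the opening at its end, in the units of the state.
- robot.observe(): the state, without advancing time (a new reading comes with each control period).
- robot.read_camera(name): name is "side" or "top" or "wrist"; returns (picture, depth): 400x640x3 uint8, red, green, blue; 400x640 float32, m along the optical axis (not along the pixel's ray), 0 where there is no reading.
- robot.get_calibration(name): a dict with "camera_matrix" (3x3 intrinsics, pixels), "k1" (the pictures are not rectified: a ray, as slopes to the right and down, at radius r is drawn at 1 + k1 r^2 times it, then the intrinsics apply), "R" (3x3) and "t" (3): a world point X has camera coordinates R X + t. Camera axes: x right, y down, z forward; pixel columns grow to the right and rows downward; lengths in m; the calibration is good to about 2 mm. A picture is of the moment at which its call begins: read the wrist's pose just before it. get_calibration takes no time and is no camera call; for the wrist camera it gives the pose at the moment of the call.
- robot.hand_in(): hands the job in, once; it reports no verdict.
Trained networks look in the newest picture that a camera, given by its name, has taken for a name from the list of things; names that differ only in an ending like _2 or _b are one class to them, and where a whole thing is asked for, a point or a joint stands for the part that bears it (a point fixed in the world has none). Each returns a list of dicts, best first, with "confidence" (0 to 1); they miss things now and then, are a little off and sometimes report something else, mostly with a low value. They report only what shows in the picture. A call takes as long as a camera call. They do not tell look-alikes from the thing itself.
- robot.outline_of(label, camera): "region" (400x640 bool, what is visible of it) and "pixel" ([row, column] in pixels, amid what is visible of it).
- robot.tip_of(label, camera): "pixel" ([row, column] in pixels: a listed point, or the origin of a listed thing).
The state is a dict: "time": time; "qpos": joint angles; "qvel": joint speeds; "joint_efforts": joint torques, N m; "tool_pos": TCP position; "tool_rot": TCP orientation; "contact_force": force on the tool from outside, world axes, zero at the start; "torque": the same for the moment, N m; "opening": finger opening in m.
Only numpy, scipy, OpenCV 4.12 (cv2) and the standard library are available. Lean on these libraries where they do the work, as an engineer would, in place of code of your own. Each camera call takes 0.05 s, during which the arm holds its last target.

## Task

Tip the wedge firebrick that stands on the upper tread of the display stand over the step's edge, so that it comes to rest flat on the lower tread with its dark face up (turn it only over that edge, not in the air), and let go of it there. Then take it again and lay it, dark face still up, in the free place at the end of the packing tray, head to tail with its neighbour so that it sits flat on the tray's floor. Do not upset the three packed bricks or the other goods.

Things in the scene. Friction and masses are not known exactly. Their poses are not given: they have to be found in the camera images.
- wedge_mid (a point): Centre of the loose buff wedge brick, 150-260 g: 60 mm long, 40 thick, one broad face dark. Broad face a right trapezoid: 48 mm wide at one end, 34 at the other, 41 at mid-length; ends parallel. Point 20.5 mm from the straight long side. Axes: y to the wide end, x from dark to plain broad face, z from straight to slanting side. Starts standing on the straight side (z up), x roughly as the step's x.
- wedge_head (a point): Centre of the wide end face of the loose wedge brick, 30 mm from its centre along its y; axes as the brick's. Tipped forward over the step's edge, the brick lies on its plain face: x down, dark face up, straight side at or near the riser.
- step_edge (a point): Middle of the step's edge on the upper tread's surface, 40 mm above the table. x level, square to the edge, away from the upper tread and out over the lower one; y along the edge; z up. The lower tread is 20 mm below, half the brick's thickness: pushed more than half its thickness over the edge, the standing brick tips by itself.
- stand: Fixed stepped dark-wood display stand with dark metal sides; origin on the table right below the middle of the step's edge, axes as the edge's. It is 220 mm wide along y; the upper tread (top 40 mm above the table) reaches from x = -110 mm to 0, the lower tread (top 20 mm above the table) from 0 to 100 mm.
- tray_gap (a point): Middle of the free place in the tray, at the height of the centre of a brick lying there (20 mm over the tray's floor). x along the bricks' length, y across the row towards the packed bricks, z up. The loose brick belongs with its centre here, wide end to -x, slanting side to +y (its neighbour), straight side along the end wall. Play about 5 mm across, 8 mm along, in all.
- tray: Fixed shallow dark-wood packing tray; origin at the centre of its underside on the table, y along the row of four brick places, z up. Floor 6 mm thick, inside 68 mm (x) by 171 mm (y). Its long sides (at the bricks' ends) have lips only 5 mm above the floor; its end walls stand 24 mm above the floor, 8 mm thick. The free place is at the -y end.
- packed0_mid (a point): Centre of the first packed brick, of the same shape as the loose one, lying dark face up at the far end of the row from the free place, wide end towards +x of the tray. Axes: x to its wide end, y towards its straight side, z up. Loose; leave in place.
- packed1_mid (a point): Centre of the second packed brick, turned end for end to the first. Axes as the first one's. Loose; leave in place.
- packed2_mid (a point): Centre of the third packed brick, next to the free place, turned as the first. Axes as the first one's. Loose; leave in place.
- tin_mid (a point): Centre of a small round metal tin, 42 mm across and 50 mm high, standing on the upper tread. Leave alone.
- trivet: Black iron ring trivet, 70 mm across and 12 mm high, lying on the table; origin at the centre of its underside. Leave alone.
- carton_mid (a point): Centre of a closed cardboard carton, 50 x 65 x 40 mm, on the table. Leave alone.
Not all that is in view belongs to the job. What is meant by the tray is not purple, and is the smaller of those in its own colour. What is shaped like the part that bears packed1_mid but yellow is not meant.

How it is judged:
On the way:
1. the brick has been tipped over the step's edge and lies flat on the lower tread, dark face up, let go and at rest (angle between wedge_mid's own x axis and vertical above 2.97 rad and x of wedge_mid in the frame of step_edge between 0.005 and 0.095 m and y of wedge_mid in the frame of step_edge between -0.11 and 0.11 m and z of wedge_mid in the frame of step_edge between -0.006 and 0.006 m and linear speed of wedge below 0.02 m/s and angular speed of wedge below 0.2 rad/s and contact force between the fingers and wedge below 0.1 N), for 0.2 s.
At the end, for the whole second after the job is handed in: The brick lies dark face up (10 deg) on the tray's floor (3 mm), within 7 mm along and 6 mm across of the free place, in line within 0.12 rad, wide end to -x, at rest, released. Packed bricks flat within 12 mm, tin, trivet and carton upright within 25 mm, of where they were (angle between wedge_mid's own x axis and vertical above 2.97 rad and x of wedge_mid in the frame of tray_gap between -0.007 and 0.007 m and y of wedge_mid in the frame of tray_gap between -0.006 and 0.006 m and z of wedge_mid in the frame of tray_gap between -0.003 and 0.003 m and angle between the y axis of wedge_mid and the x axis of tray_gap, either way round below 0.12 rad and x of wedge_head in the frame of tray_gap below -0.02 m and linear speed of wedge below 0.02 m/s and angular speed of wedge below 0.2 rad/s and contact force between the fingers and wedge below 0.1 N and distance of each of packed0_mid, packed1_mid, packed2_mid from where it was at the start of the episode below 0.012 m and angle between each of packed0_mid, packed1_mid, packed2_mid's own z axis and vertical below 0.1 rad and distance of each of tin_mid, trivet, carton_mid from where it was at the start of the episode below 0.025 m and angle between each of tin_mid, trivet, carton_mid's own z axis and vertical below 0.15 rad); the robot touches nothing.
It fails at once if the brick is turned onto another face anywhere but over the step's edge (in the air, on a tread or in the tray) (angle between wedge_mid's own z axis and vertical above 0.5 rad and angle between wedge_mid's own x axis and vertical between 0.6 and 2.5 rad and not (x of wedge_mid in the frame of step_edge between -0.025 and 0.065 m and y of wedge_mid in the frame of step_edge between -0.13 and 0.13 m and z of wedge_mid in the frame of step_edge below 0.035 m)).
It fails at once if the tin, the trivet or the carton is knocked over or shoved away by more than 40 mm (distance of any of tin_mid, trivet, carton_mid from where it was at the start of the episode above 0.04 m or angle between any of tin_mid, trivet, carton_mid's own z axis and vertical above 0.5 rad).
It fails at once if a packed brick is pulled or knocked out of its place (moved over 20 mm) (distance of any of packed0_mid, packed1_mid, packed2_mid from where it was at the start of the episode above 0.02 m).
It also fails if it takes over 64 s, if anything falls off the work surface, if the arm or the gripper's body presses on something with over 40 N, if the wrist force passes 120 N, or if a joint passes its speed limit or range.

## Working session

There is one attempt and no reset: what is moved stays moved. The work goes in short steps, Python scripts to look and compute and a tool call to move; the robot and the scene stay as the last step left them, time stands still between calls to the robot, and variables do not carry over. Pictures are saved under pics/ and viewed, and the job is handed in when it is done.

Besides the shell and the picture viewer there is one more tool, called after ">>>" as name([rows], argument=value, ...), one row to a line, values as JSON. apply_moves: Moves the arm, as the interface text tells. Its arguments: {"type":"object","properties":{"plan":{"type":"array","items":{"type":"object","properties":{"tx":{"type":"number"},"ty":{"type":"number"},"tz":{"type":"number"},"yaw":{"type":"number"},"grip":{"type":"number"}}}},"force":{"type":"number"}},"required":["plan"]}

```bash
mkdir -p pics; ls; cat > h.py <<'E'
import numpy as np, cv2
from cell import robot
def snap(cam,name):
    im,d=robot.read_camera(cam); cv2.imwrite(f'pics/{name}.png',cv2.cvtColor(im,cv2.COLOR_RGB2BGR)); np.savez(f'pics/{name}.npz',im=im,d=d,**{k:np.array(v) for k,v in robot.get_calibration(cam).items()}); return im,d
E
python3 - <<'E'
from h import *
print(robot.observe())
for c in ['top','side','wrist']:
    snap(c,c+'0'); k=robot.get_calibration(c); print(c,k)
E
```

```text
pics
{'time': 0.0, 'qpos': array([-1.37000765e+00,  3.42708053e-01,  1.52503070e+00, -1.77083002e-05,
        1.27539397e+00, -1.46000013e-01]), 'qvel': array([-0.00057191,  0.001934  , -0.00046127,  0.00111835, -0.00057031,
        0.00049134]), 'joint_efforts': array([-1.30491750e-03, -4.31244493e+01, -2.44221246e+01,  7.18543888e-02,
        5.60489588e-02, -1.29753853e-04]), 'tool_pos': array([ 0.17836918, -0.49333114,  0.2260478 ]), 'tool_rot': array([-3.14006651e+00, -2.07298718e-04,  3.46793696e-01]), 'contact_force': array([ 0.07576901, -0.75347191,  0.02731679]), 'torque': array([-0.017833  , -0.01677506,  0.03612409]), 'opening': 0.09183226329935242}
top {'camera_matrix': array([[483.16983942,   0.        , 318.65577047],
       [  0.        , 483.16983942, 185.22220761],
       [  0.        ,   0.        ,   1.        ]]), 'k1': -0.041859233765526464, 'R': array([[ 0.02226448, -0.9996356 ,  0.01526322],
       [-0.98658086, -0.02443862, -0.16143405],
       [ 0.16174824, -0.01146415, -0.98676546]]), 't': array([-0.05443108,  0.59059729,  1.09075883])}
side {'camera_matrix': array([[390.53845762,   0.        , 326.74160362],
       [  0.        , 390.53845762, 200.02465988],
       [  0.        ,   0.        ,   1.        ]]), 'k1': -0.050056417750333634, 'R': array([[ 0.99434541, -0.10509496, -0.01524   ],
       [-0.06788418, -0.51869129, -0.85226233],
       [ 0.08166362,  0.84847769, -0.52289258]]), 't': array([-0.56993394,  0.09077968,  0.86203365])}
wrist {'camera_matrix': array([[278.61118575,   0.        , 320.74554498],
       [  0.        , 278.61118575, 195.5021783 ],
       [  0.        ,   0.        ,   1.        ]]), 'k1': -0.04292784477711624, 'R': array([[ 0.34049669, -0.94024417, -0.00170219],
       [-0.89435753, -0.32443706,  0.30800196],
       [-0.2901493 , -0.10335128, -0.9513842 ]]), 't': array([-0.5237507 , -0.03946243,  0.39156185])}
```

View pics/top0.png

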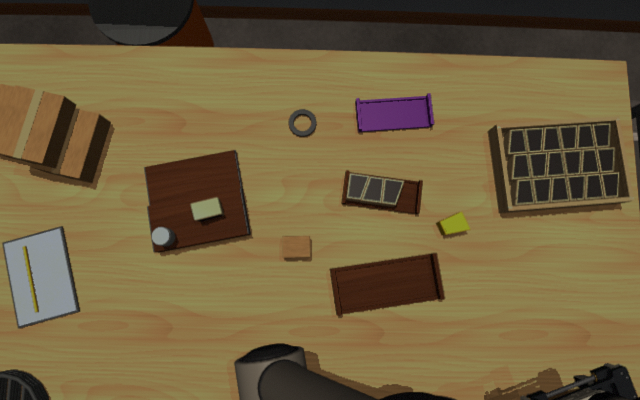

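View pics/side0.png

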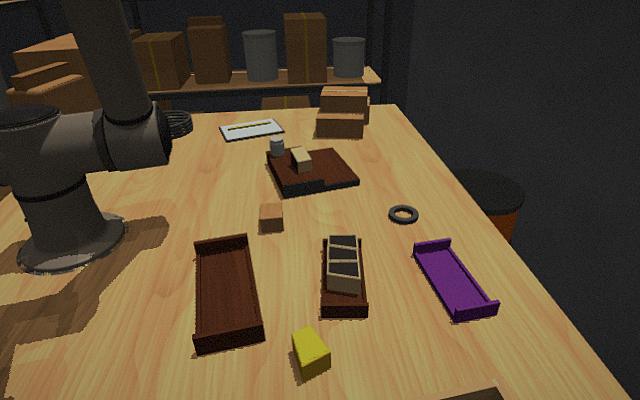

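View pics/wrist0.png

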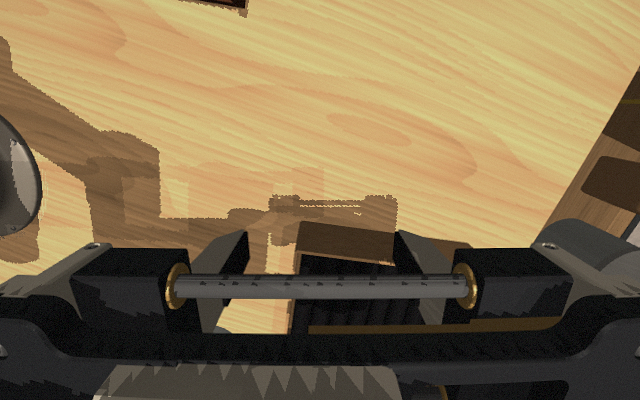

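Candidates for the brick: the buff one on the stand at top (206,209) and the yellow one at (453,224), which is a decoy. There are also the three packed bricks. Candidates for the tray: the small dark-wood one at (382,192), which is the one meant, the larger one at (386,284), and the purple one at (395,114). I'll measure these and check a close crop.

```bash
cat >> h.py <<'E'
def load(name):
    z=np.load(f'pics/{name}.npz'); return {k:z[k] for k in z.files}
def world(s):
    """per-pixel world points from a saved snapshot"""
    H,W=s['d'].shape; v,u=np.mgrid[:H,:W].astype(float)
    K=s['camera_matrix']; k1=float(s['k1'])
    p=cv2.undistortPoints(np.stack([u.ravel(),v.ravel()],1)[:,None],K,np.array([k1,0,0,0,0.]))[:,0]
    d=s['d'].ravel()[:,None]
    c=np.hstack([p*d,d]); X=(c-s['t'])@s['R']
    X[d[:,0]==0]=np.nan
    return X.reshape(H,W,3)
def ray_at_z(s,rc,z):
    K=s['camera_matrix']; p=cv2.undistortPoints(np.array([[[rc[1],rc[0]]]],float),K,np.array([float(s['k1']),0,0,0,0.]))[0,0]
    dr=s['R'].T@np.r_[p,1]; o=-s['R'].T@s['t']
    return o+dr*(z-o[2])/dr[2]
def proj(s,X):
    rv,_=cv2.Rodrigues(s['R']); return cv2.projectPoints(np.atleast_2d(X).astype(float),rv,s['t'],s['camera_matrix'],np.array([float(s['k1']),0,0,0,0.]))[0][:,0]
E
python3 - <<'E'
from h import *
s=load('top0'); X=world(s)
for l in ['wedge_mid','wedge_head','step_edge','stand','tray_gap','tray','packed0_mid','packed1_mid','packed2_mid','tin_mid','trivet','carton_mid']:
    for cam in ['top','side']:
        r=robot.tip_of(l,cam); print(l,cam,[(np.round(q['pixel'],1).tolist(),round(q['confidence'],2)) for q in r[:3]])
im=s['im'][130:270,130:310]; im2=s['im'][130:270,320:500]
big=np.vstack([cv2.resize(i,None,fx=4,fy=4,interpolation=cv2.INTER_CUBIC)[:300*2] for i in (im,)])
cv2.imwrite('pics/c1.png',big[:,:,::-1])
cv2.imwrite('pics/c2.png',cv2.resize(im2[20:110],None,fx=4,fy=4,interpolation=cv2.INTER_CUBIC)[:,:,::-1])
t=load('side0')
cv2.imwrite('pics/c3.png',cv2.resize(t['im'][120:320,240:400],None,fx=3,fy=3,interpolation=cv2.INTER_CUBIC)[:,:,::-1])
z=X[...,2]
cv2.imwrite('pics/z1.png',cv2.resize(np.clip(np.nan_to_num(z)[130:270,130:450]*2500,0,255).astype(np.uint8),None,fx=2.5,fy=2.5))
E
```

```text
wedge_mid top [([207.0, 208.7], 0.81)]
wedge_mid side [([159.0, 301.7], 0.55)]
wedge_head top [([216.2, 199.2], 0.98)]
wedge_head side [([155.7, 295.2], 0.85)]
step_edge top [([197.8, 192.5], 0.61)]
step_edge side [([158.9, 309.0], 0.59)]
stand top [([196.2, 199.5], 0.59)]
stand side [([173.4, 314.0], 0.7)]
tray_gap top [([111.4, 418.0], 0.95), ([276.3, 424.0], 0.81), ([193.4, 408.5], 0.6)]
tray_gap side [([292.5, 472.0], 0.74), ([317.4, 225.6], 0.6), ([294.7, 342.4], 0.55)]
tray top [([282.5, 386.5], 0.94), ([195.0, 376.6], 0.91), ([113.5, 393.8], 0.66)]
tray side [([281.1, 341.3], 0.91), ([281.1, 449.1], 0.79), ([292.9, 228.9], 0.67)]
packed0_mid top [([186.2, 357.2], 0.68)]
packed0_mid side [([247.1, 339.9], 0.94)]
packed1_mid top [([189.8, 372.7], 0.96), ([225.2, 451.3], 0.95)]
packed1_mid side [([350.2, 309.4], 0.86), ([261.1, 342.8], 0.58)]
packed2_mid top [([194.6, 390.6], 0.88)]
packed2_mid side [([277.8, 344.2], 0.66)]
tin_mid top [([236.6, 162.5], 0.77), ([193.2, 410.9], 0.4)]
tin_mid side [([146.2, 277.7], 0.49)]
trivet top [([121.3, 301.7], 0.84)]
trivet side [([220.3, 403.8], 0.74)]
carton_mid top [([246.7, 297.1], 0.93)]
carton_mid side [([217.4, 270.5], 0.59)]
```

View pics/c1.png

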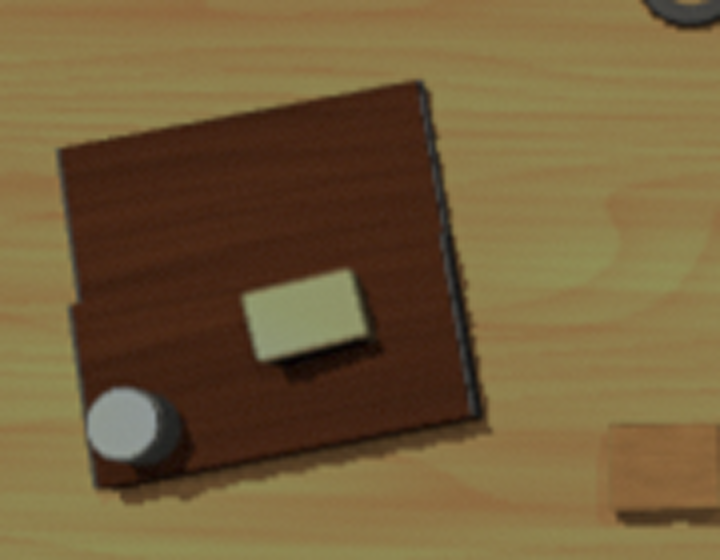

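View pics/c2.png

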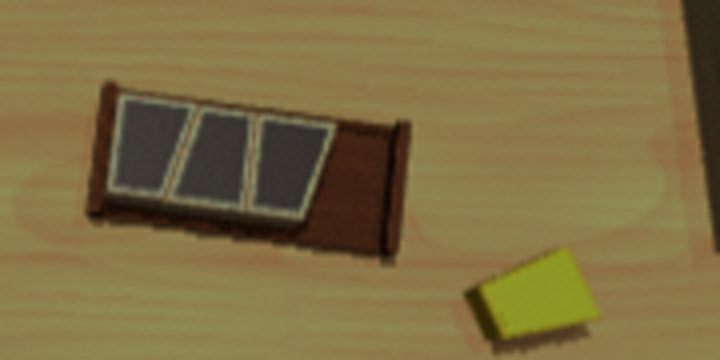

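View pics/c3.png

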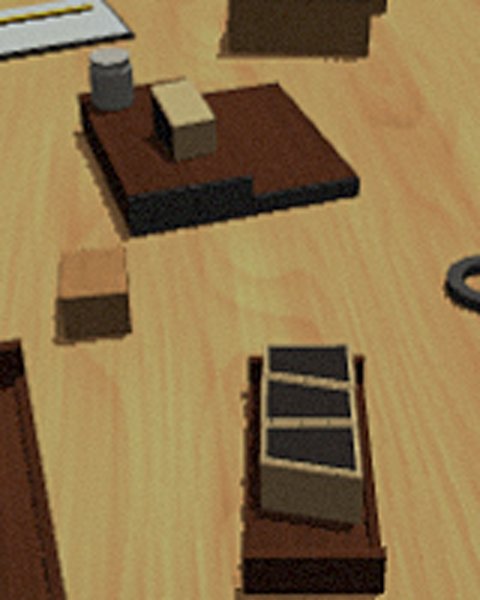

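View pics/z1.png

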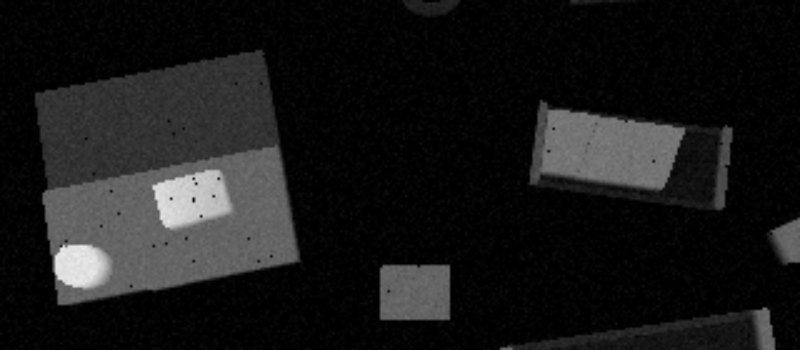

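```bash
cat > geo.py <<'E'
from h import *
s=load('top0'); X=world(s); z=X[...,2]
def rect(mask):
    P=X[mask][:,:2].astype(np.float32)
    (c,sz,a)=cv2.minAreaRect(P*1000); return np.round(c,1),np.round(sz,1),round(a,2),len(P)
box=lambda r0,r1,c0,c1:np.pad(np.ones((r1-r0,c1-c0),bool),((r0,400-r1),(c0,640-c1)))
st=box(140,265,135,260)
print('upper',rect(st&(abs(z-.04)<.005)),'lower',rect(st&(abs(z-.02)<.005)))
print('table z',np.nanmedian(z[box(100,140,330,350)]),'upper z',np.nanmedian(z[st&(abs(z-.04)<.006)]),'lower',np.nanmedian(z[st&(abs(z-.02)<.006)]))
w=box(195,225,185,228)&(z>.068); print('wedge top',rect(w))
P=X[w]; A=np.c_[P[:,:2]-P[:,:2].mean(0),np.ones(len(P))]; print('plane',np.linalg.lstsq(A,P[:,2],rcond=None)[0],P.mean(0))
tr=box(165,220,338,426)
print('bricks',rect(tr&(z>.04)),np.nanmedian(z[tr&(z>.04)]),'tray all',rect(tr&(z>.004)))
print('tin',rect(box(215,255,145,185)&(z>.08)),'carton',rect(box(230,265,280,315)&(z>.03)))
print('trivet',rect(box(105,140,285,320)&(z>.006)))
E
python3 geo.py
```

```text
upper (array([503.8, 243.1]), array([111.5, 227. ]), 12.77, 3503) lower (array([552.8, 253.9]), array([211.4, 227.1]), 12.86, 3630)
table z 0.0005219809412260923 upper z 0.04023815185372326 lower 0.020272060201055736
wedge top (array([526.4, 214.8]), array([41. , 59.9]), 19.27, 489)
plane [-0.02021338  0.23419929  0.08068559] [0.52568657 0.21457976 0.08068559]
bricks (array([ 585.8, -173.5]), array([130.2,  60.8]), 83.05, 1316) 0.046392460865034624 tray all (array([ 586.7, -196.4]), array([134.3, 216.4]), 1.3, 2610)
tin (array([461.5, 310.5]), array([38.2, 35.9]), 88.88, 257) carton (array([447.5,  10.2]), array([48.9, 63.2]), 1.42, 613)
trivet (array([754.8,   6.3]), array([72.1, 69.5]), 1.14, 379)
```

```bash
cat >> h.py <<'E'
from scipy.spatial.transform import Rotation as Ro
def go(p,yaw,o=None):
    o=o or robot.observe(); R=Ro.from_euler('xyz',o['tool_rot']).as_matrix()
    d=R.T@(np.array(p)-o['tool_pos']); dy=-((yaw-o['tool_rot'][2]+np.pi)%(2*np.pi)-np.pi)
    print('tx %.4f ty %.4f tz %.4f yaw %.4f'%(*d,dy), 'now',np.round(o['tool_pos'],4),np.round(o['tool_rot'],3),'t',o['time'],'open',round(o['opening'],4))
a=np.deg2rad(12.8); SX=np.array([np.cos(a),np.sin(a),0]); SY=np.array([-np.sin(a),np.cos(a),0])
E0=np.array([.5574,.2553,.04])
S=lambda x,y,z: E0+SX*x+SY*y+np.array([0,0,z])
E
python3 - <<'E'
from h import *
go((.48,-.2,.2),.2234)
t=S(-88,-32,0) if 0 else S(-.088,-.033,.09); print(t, 'pushstart',S(-.085,-.033,.01))
s=load('wrist0'); c=-s['R'].T@s['t']; print('cam',c)
E
```

```text
tx 0.3834 ty -0.1738 tz 0.0267 yaw 0.1234 now [ 0.1785 -0.4938  0.2268] [3.141 0.    0.347] t 1.35 open 0.0914
[0.47889796 0.2036238  0.13      ] pushstart [0.48182341 0.20428845 0.05      ]
cam [ 0.25665326 -0.4647882   0.38378874]
```

>>> apply_moves([
  {"tx": 0.05,"ty": -0.025,"tz": 0.003,"yaw": 0.02,"grip": -0.55},
  {"tx": 0.1,"ty": -0.048,"tz": 0.006,"yaw": 0.04,"grip": -0.55},
  {"tx": 0.155,"ty": -0.072,"tz": 0.01,"yaw": 0.06,"grip": -0.55},
  {"tx": 0.21,"ty": -0.096,"tz": 0.014,"yaw": 0.08,"grip": -0.55},
  {"tx": 0.265,"ty": -0.12,"tz": 0.018,"yaw": 0.1,"grip": -0.55},
  {"tx": 0.32,"ty": -0.145,"tz": 0.022,"yaw": 0.123,"grip": -0.55},
  {"tx": 0.383,"ty": -0.174,"tz": 0.027,"yaw": 0.123,"grip": -0.55},
  {"tx": 0.383,"ty": -0.174,"tz": 0.027,"yaw": 0.123,"grip": -0.55},
])

```text
time: 2.35
tool_pos: [0.4814, -0.1969, 0.1993]
tool_rot: [-3.141, -0.0, 0.229]
contact_force: [-0.8, 0.0, 0.1]
opening: 0.0212
```

```bash
python3 - <<'E'
from h import *
snap('wrist','w1')
go(S(-.09,-.033,.1),.2234)
E
```

```text
tx 0.0868 ty -0.3916 tz 0.0595 yaw 0.0043 now [ 0.4808 -0.1979  0.1993] [-3.141  0.     0.228] t 2.4 open 0.0212
```

View pics/w1.png

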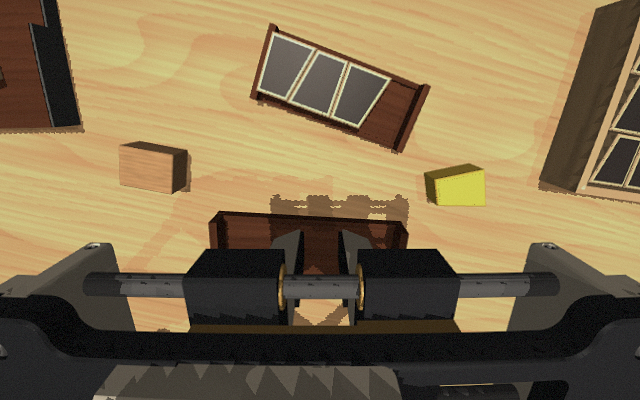

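The wrist picture shows the small tray, with its free place at about (400,118) and the three dark faces beside it. Next I'll move behind the brick.

>>> apply_moves([
  {"tx": 0.012,"ty": -0.056,"tz": 0.0,"yaw": 0.004,"grip": -0.55},
  {"tx": 0.025,"ty": -0.112,"tz": 0.0,"yaw": 0.004,"grip": -0.55},
  {"tx": 0.037,"ty": -0.168,"tz": 0.0,"yaw": 0.004,"grip": -0.55},
  {"tx": 0.05,"ty": -0.224,"tz": 0.0,"yaw": 0.004,"grip": -0.55},
  {"tx": 0.062,"ty": -0.28,"tz": 0.0,"yaw": 0.004,"grip": -0.55},
  {"tx": 0.075,"ty": -0.336,"tz": 0.02,"yaw": 0.004,"grip": -0.55},
  {"tx": 0.087,"ty": -0.3915,"tz": 0.05,"yaw": 0.004,"grip": -0.55},
  {"tx": 0.087,"ty": -0.3915,"tz": 0.06,"yaw": 0.004,"grip": -0.55},
])

```text
time: 3.4
tool_pos: [0.4764, 0.2026, 0.1382]
tool_rot: [-3.142, 0.002, 0.223]
contact_force: [-0.2, -0.6, -0.4]
opening: 0.0209
```

```bash
python3 - <<'E'
from h import *
snap('wrist','w2'); snap('top','top2')
go(S(-.09,-.033,.01),.2234)
E
```

```text
tx 0.0010 ty -0.0031 tz 0.0886 yaw -0.0033 now [0.4768 0.2    0.1386] [3.141e+00 3.000e-03 2.200e-01] t 3.5 open 0.0209
```

View pics/w2.png

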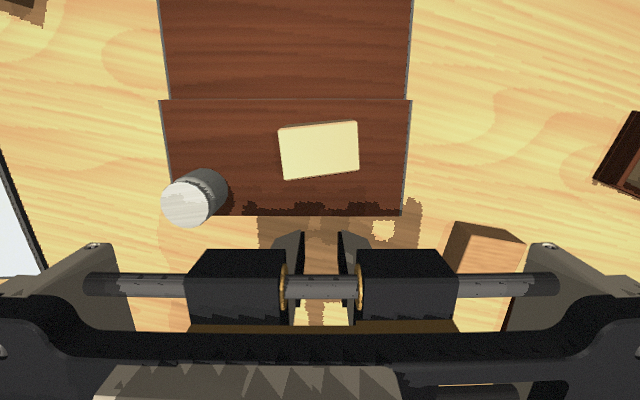

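```bash
python3 - <<'E'
from h import *
s=load('w2'); X=world(s); z=X[...,2]; g=np.zeros(z.shape,bool); g[95:200,255:375]=1
P=X[g&(z>.068)&(z<.1)]; print('wedge',cv2.minAreaRect((P[:,:2]*1000).astype(np.float32)),P.mean(0))
print(P[:,:2].mean(0), 'step frame',(P.mean(0)-E0)@SX,(P.mean(0)-E0)@SY)
u=np.zeros(z.shape,bool); u[0:215,155:418]=1
for h in (.04,.02):
    Q=X[u&(abs(z-h)<.005)]; q=(Q-E0); print(h,np.median(Q[:,2]),np.percentile(q@SX,[.3,1,99,99.7]),np.percentile(q@SY,[.3,1,99,99.7]),cv2.minAreaRect((Q[:,:2]*1000).astype(np.float32)))
E
```

```text
wedge ((524.6639404296875, 213.12307739257812), (40.51207733154297, 60.380577087402344), 17.67043113708496) [0.52552133 0.21417398 0.0797313 ]
[0.52552133 0.21417398] step frame -0.04019787301145791 -0.03304133992294488
0.04 0.038700399927888735 [-0.11058008 -0.10973016 -0.00324871 -0.00228105] [-0.11458392 -0.11334603  0.10807319  0.11025905] ((502.286865234375, 240.85659790039062), (109.19442749023438, 227.0899200439453), 12.366995811462402)
0.02 0.018637407952874843 [-0.00137869 -0.00057757  0.08007753  0.08113621] [-0.11474167 -0.11327767  0.10805467  0.10980954] ((596.8233642578125, 261.69989013671875), (83.9530029296875, 227.3611297607422), 12.276896476745605)
```

>>> apply_moves([
  {"tx": 0.001,"ty": -0.003,"tz": 0.03,"yaw": 0,"grip": -0.55},
  {"tx": 0.001,"ty": -0.003,"tz": 0.06,"yaw": 0,"grip": -0.55},
  {"tx": 0.001,"ty": -0.003,"tz": 0.08,"yaw": 0,"grip": -0.55},
  {"tx": 0.001,"ty": -0.003,"tz": 0.088,"yaw": 0,"grip": -0.55},
  {"tx": 0.001,"ty": -0.003,"tz": 0.088,"yaw": 0,"grip": -0.55},
])

```text
time: 4.12
tool_pos: [0.4784, 0.2031, 0.0522]
tool_rot: [3.141, -0.0, 0.218]
contact_force: [-0.5, 0.5, -0.6]
opening: 0.021
```

```bash
python3 - <<'E'
from h import *
go(S(-.035,-.033,.01),.2234)
E
```

```text
tx 0.0536 ty -0.0007 tz 0.0022 yaw -0.0054 now [0.4784 0.2031 0.0522] [ 3.141 -0.     0.218] t 4.125 open 0.021
```

>>> apply_moves([
  {"tx": 0.01,"ty": 0,"tz": 0.002,"yaw": -0.005,"grip": -0.55},
  {"tx": 0.016,"ty": 0,"tz": 0.002,"yaw": -0.005,"grip": -0.55},
  {"tx": 0.022,"ty": 0,"tz": 0.002,"yaw": -0.005,"grip": -0.55},
  {"tx": 0.027,"ty": 0,"tz": 0.002,"yaw": -0.005,"grip": -0.55},
  {"tx": 0.032,"ty": 0,"tz": 0.002,"yaw": -0.005,"grip": -0.55},
  {"tx": 0.037,"ty": 0,"tz": 0.002,"yaw": -0.005,"grip": -0.55},
  {"tx": 0.042,"ty": 0,"tz": 0.002,"yaw": -0.005,"grip": -0.55},
  {"tx": 0.046,"ty": 0,"tz": 0.002,"yaw": -0.005,"grip": -0.55},
])

```text
time: 5.12
tool_pos: [0.523, 0.2143, 0.0497]
tool_rot: [3.141, 0.0, 0.225]
contact_force: [-2.9, -0.3, 2.9]
opening: 0.0203
```

```bash
python3 - <<'E'
from h import *
snap('wrist','w3'); s=load('w3'); X=world(s)
go(S(-.035,-.033,.01),.2234)
z=X[...,2]; P=X[(z>.068)&(z<.1)&(np.abs((X-E0)@SY+.033)<.04)&(np.abs((X-E0)@SX+.0)<.05)]; print('wedge',cv2.minAreaRect((P[:,:2]*1000).astype(np.float32)),(P.mean(0)-E0)@SX,(P.mean(0)-E0)@SY)
E
```

```text
tx 0.0070 ty 0.0006 tz -0.0003 yaw 0.0013 now [0.5236 0.2144 0.0497] [ 3.142e+00 -1.000e-03  2.250e-01] t 5.175 open 0.0205
wedge ((544.7322387695312, 217.74319458007812), (58.65834045410156, 60.44280242919922), 12.987231254577637) -0.010538316432303347 -0.032589113280752674
```

View pics/w3.png

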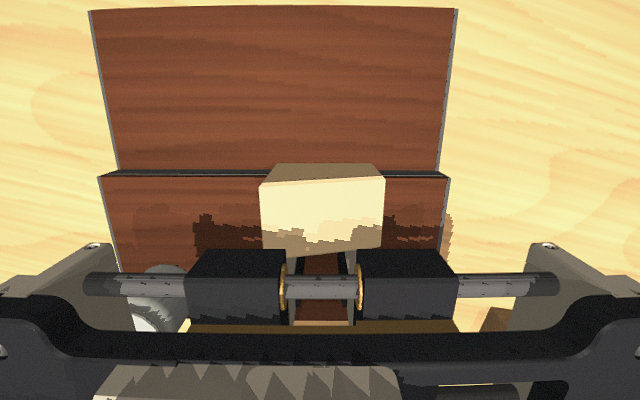

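The brick is square and overhangs the edge by about half, spanning (260–385, 165–255). I'll keep pushing slowly until it tips.

>>> apply_moves([
  {"tx": 0.003,"grip": -0.55},
  {"tx": 0.006,"grip": -0.55},
  {"tx": 0.009,"grip": -0.55},
  {"tx": 0.012,"grip": -0.55},
  {"tx": 0.014,"grip": -0.55},
  {"tx": 0.016,"grip": -0.55},
  {"tx": 0.016,"grip": -0.55},
  {"tx": 0.016,"grip": -0.55},
])

```text
schema error: expected keys tx, ty, tz, yaw, grip
```

```bash
python3 - <<'E'
from h import *
snap('wrist','w4'); snap('side','s4')
go(S(-.035,-.033,.01),.2234); print(robot.observe()['contact_force'])
E
```

```text
tx 0.0072 ty 0.0006 tz -0.0004 yaw 0.0013 now [0.5235 0.2144 0.0496] [ 3.142e+00 -1.000e-03  2.250e-01] t 5.275 open 0.0205
[ 1.01958695 -1.08291316  0.17792774]
```

View pics/w4.png

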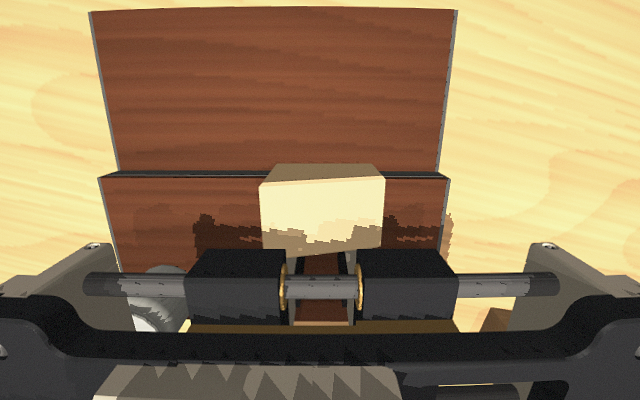

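View pics/s4.png

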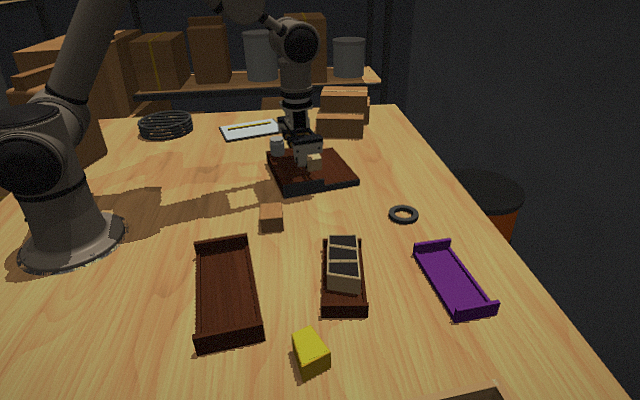

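The move was refused because every row needs all the keys, and nothing moved. I'll send it again with all keys.

>>> apply_moves([
  {"tx": 0.003,"ty": 0,"tz": 0,"yaw": 0,"grip": -0.55},
  {"tx": 0.006,"ty": 0,"tz": 0,"yaw": 0,"grip": -0.55},
  {"tx": 0.009,"ty": 0,"tz": 0,"yaw": 0,"grip": -0.55},
  {"tx": 0.012,"ty": 0,"tz": 0,"yaw": 0,"grip": -0.55},
  {"tx": 0.014,"ty": 0,"tz": 0,"yaw": 0,"grip": -0.55},
  {"tx": 0.016,"ty": 0,"tz": 0,"yaw": 0,"grip": -0.55},
  {"tx": 0.016,"ty": 0,"tz": 0,"yaw": 0,"grip": -0.55},
  {"tx": 0.016,"ty": 0,"tz": 0,"yaw": 0,"grip": -0.55},
])

```text
time: 6.28
tool_pos: [0.5386, 0.2179, 0.0497]
tool_rot: [3.141, -0.001, 0.225]
contact_force: [0.4, -1.0, 0.2]
opening: 0.0206
```

```bash
python3 - <<'E'
from h import *
snap('wrist','w5')
go(S(-.035,-.033,.01),.2234); print(robot.observe()['contact_force'])
E
```

```text
tx -0.0083 ty 0.0007 tz -0.0004 yaw 0.0014 now [0.5385 0.2179 0.0496] [ 3.141e+00 -1.000e-03  2.250e-01] t 6.325 open 0.0206
[-0.02381712  0.10719891  0.35280399]
```

View pics/w5.png

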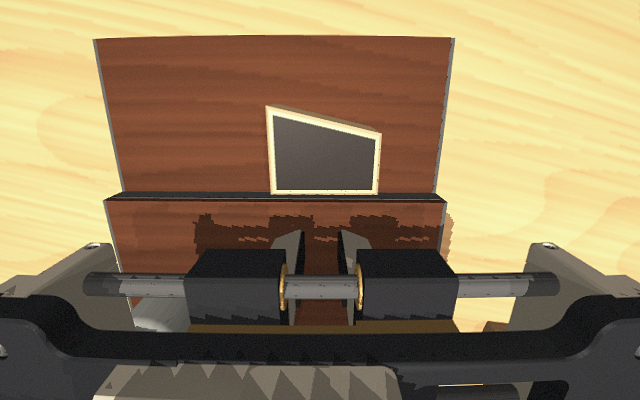

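It tipped. The dark face now shows at (268–381, 106–194), wide end to the left, and the straight side is at the riser. Next I'll lift clear, open the jaws and measure.

>>> apply_moves([
  {"tx": -0.005,"ty": 0,"tz": -0.03,"yaw": 0,"grip": 0.9},
  {"tx": -0.005,"ty": 0,"tz": -0.07,"yaw": 0,"grip": 0.9},
  {"tx": -0.005,"ty": 0,"tz": -0.1,"yaw": 0,"grip": 0.9},
  {"tx": -0.005,"ty": 0,"tz": -0.1,"yaw": 0,"grip": 0.9},
  {"tx": -0.005,"ty": 0,"tz": -0.1,"yaw": 0,"grip": 0.9},
])

```text
time: 6.95
tool_pos: [0.5329, 0.2166, 0.1488]
tool_rot: [3.141, 0.001, 0.225]
contact_force: [-0.6, 0.8, 0.0]
opening: 0.0659
```

```bash
python3 - <<'E'
from h import *
snap('wrist','w6')
s=load('w6'); X=world(s); z=X[...,2]; q=X-E0
m=(abs(z-.06)<.006)&(abs(q@SX-.02)<.06)&(abs(q@SY+.033)<.06)
P=X[m]; (c,sz,an)=cv2.minAreaRect((P[:,:2]*1000).astype(np.float32)); print(c,sz,an,np.median(P[:,2]))
h=cv2.convexHull((P[:,:2]*1000).astype(np.float32)); print(cv2.approxPolyDP(h,6,True)[:,0])
for h_ in (.04,.02):
    Q=X[(abs(z-h_)<.005)&(abs(q@SX)<.1)&(abs(q@SY)<.12)]; k=Q-E0; print(h_,np.median(Q[:,2]),np.percentile(k@SX,[.3,1,99,99.7]))
print(np.percentile((P-E0)@SX,[1,50,99]),np.percentile((P-E0)@SY,[1,50,99]))
go(S(.02,-.033,.12),.2234)
E
```

```text
(597.9904174804688, 230.49105834960938) (46.70140838623047, 60.28483963012695) 12.851472854614258 0.05923014003964376
[[614.0719  264.98428]
 [568.7797  254.3213 ]
 [582.017   196.0816 ]
 [614.6653  203.89043]]
0.04 0.039080454806583266 [-0.09930513 -0.09791071 -0.00195844 -0.00152474]
0.02 0.01904918330519778 [-0.00166201 -0.00123381  0.0971637   0.09795138]
[0.01093225 0.03186122 0.05416229] [-0.06258831 -0.03101675 -0.00370426]
tx 0.0527 ty 0.0007 tz -0.0117 yaw 0.0014 now [0.5327 0.2165 0.1484] [3.141e+00 2.000e-03 2.250e-01] t 7.0 open 0.07
```

View pics/w6.png

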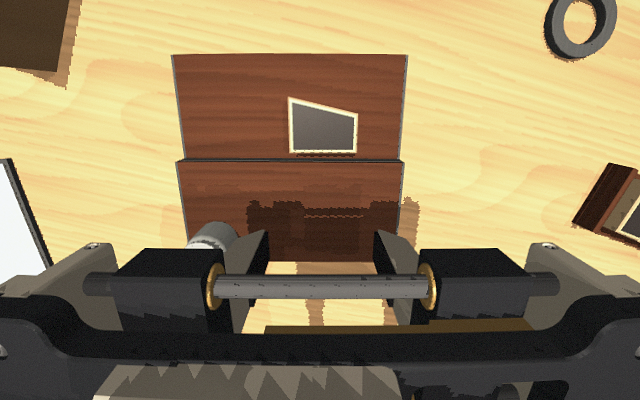

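```bash
python3 - <<'E'
from h import *
go(S(.0295,-.033,.09),.2234);go(S(.0295,-.033,-.010),.2234)
E
```

```text
tx 0.0622 ty 0.0007 tz 0.0183 yaw 0.0014 now [0.5327 0.2165 0.1484] [3.141e+00 2.000e-03 2.250e-01] t 7.0 open 0.07
tx 0.0625 ty 0.0007 tz 0.1183 yaw 0.0014 now [0.5327 0.2165 0.1484] [3.141e+00 2.000e-03 2.250e-01] t 7.0 open 0.07
```

>>> apply_moves([
  {"tx": 0.03,"ty": 0.001,"tz": 0.0,"yaw": 0.001,"grip": 0.95},
  {"tx": 0.0625,"ty": 0.001,"tz": 0.01,"yaw": 0.001,"grip": 0.95},
  {"tx": 0.0625,"ty": 0.001,"tz": 0.03,"yaw": 0.001,"grip": 0.95},
  {"tx": 0.0625,"ty": 0.001,"tz": 0.06,"yaw": 0.001,"grip": 0.95},
  {"tx": 0.0625,"ty": 0.001,"tz": 0.085,"yaw": 0.001,"grip": 0.95},
  {"tx": 0.0625,"ty": 0.001,"tz": 0.105,"yaw": 0.001,"grip": 0.95},
  {"tx": 0.0625,"ty": 0.001,"tz": 0.118,"yaw": 0.001,"grip": 0.95},
  {"tx": 0.0625,"ty": 0.001,"tz": 0.118,"yaw": 0.001,"grip": 0.95},
])

```text
time: 8.0
tool_pos: [0.5936, 0.2294, 0.03]
tool_rot: [3.141, 0.003, 0.224]
contact_force: [0.3, -0.5, -0.3]
opening: 0.0894
```

```bash
python3 - <<'E'
from h import *
snap('wrist','w7')
go(S(.0295,-.033,-.010),.2234)
E
```

```text
tx -0.0008 ty -0.0002 tz 0.0012 yaw 0.0004 now [0.5943 0.2296 0.0312] [3.141e+00 1.000e-03 2.240e-01] t 8.05 open 0.0897
```

View pics/w7.png

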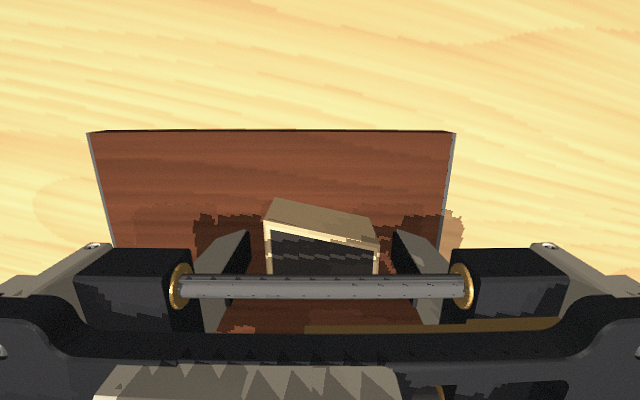

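The jaws straddle the brick at (265–378, 200–275). I'll close on its end faces.

>>> apply_moves([
  {"tx": 0,"ty": 0,"tz": 0,"yaw": 0,"grip": 0.2},
  {"tx": 0,"ty": 0,"tz": 0,"yaw": 0,"grip": 0.1},
  {"tx": 0,"ty": 0,"tz": 0,"yaw": 0,"grip": 0.1},
  {"tx": 0,"ty": 0,"tz": 0,"yaw": 0,"grip": 0.1},
  {"tx": 0,"ty": 0,"tz": 0,"yaw": 0,"grip": 0.1},
  {"tx": 0,"ty": 0,"tz": 0,"yaw": 0,"grip": 0.1},
], force=25)

```text
time: 8.8
tool_pos: [0.5948, 0.2296, 0.0321]
tool_rot: [3.141, -0.001, 0.224]
contact_force: [0.1, -1.1, 3.6]
opening: 0.0599
```

>>> apply_moves([
  {"tx": 0,"ty": 0,"tz": -0.01,"yaw": 0,"grip": 0.1},
  {"tx": 0,"ty": 0,"tz": -0.03,"yaw": 0,"grip": 0.1},
  {"tx": 0,"ty": 0,"tz": -0.06,"yaw": 0,"grip": 0.1},
  {"tx": 0,"ty": 0,"tz": -0.1,"yaw": 0,"grip": 0.1},
  {"tx": 0,"ty": 0,"tz": -0.14,"yaw": 0,"grip": 0.1},
  {"tx": 0,"ty": 0,"tz": -0.17,"yaw": 0,"grip": 0.1},
  {"tx": 0,"ty": 0,"tz": -0.17,"yaw": 0,"grip": 0.1},
])

```text
time: 9.68
tool_pos: [0.5956, 0.2301, 0.2042]
tool_rot: [-3.141, -0.005, 0.224]
contact_force: [0.5, -0.9, -2.6]
opening: 0.0602
```

```bash
python3 - <<'E'
from h import *
snap('wrist','w8'); snap('top','top8')
print(robot.observe())
E
```

```text
{'time': 9.775, 'qpos': array([ 2.48629347e-01,  5.70245209e-01,  1.22701634e+00, -2.04410882e-05,
        1.34632420e+00,  1.59558111e+00]), 'qvel': array([-0.00123679,  0.0204298 ,  0.02158894, -0.00073355,  0.00258457,
       -0.00088135]), 'joint_efforts': array([ 4.30677028e-02, -5.89396513e+01, -2.73741388e+01,  4.34862950e-02,
       -1.02161597e-01,  4.88397673e-04]), 'tool_pos': array([0.5938635 , 0.22958874, 0.20037697]), 'tool_rot': array([3.14152335e+00, 1.99199507e-03, 2.23849062e-01]), 'contact_force': array([-0.45514249, -0.32652926, -3.70590801]), 'torque': array([ 0.01369406, -0.01708627, -0.01649112]), 'opening': 0.05951670889662008}
```

View pics/w8.png

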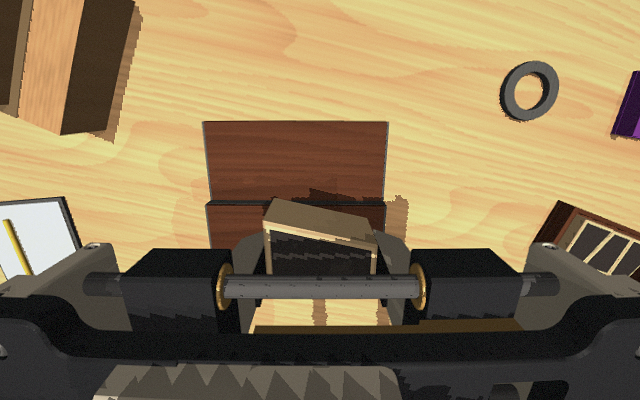

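View pics/top8.png

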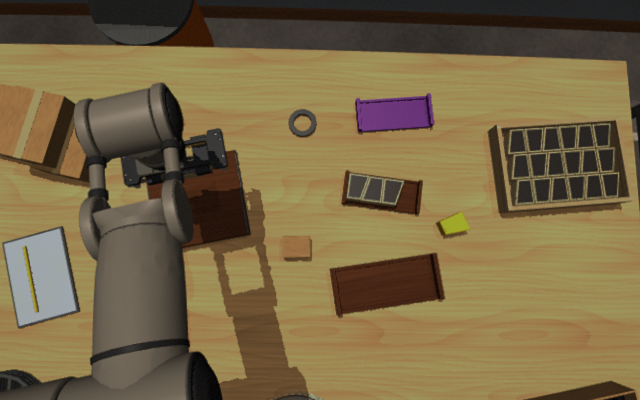

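The brick is held level with an opening of 60 mm, dark face up. Now I'll measure the tray and the brick's place in the hand.

```bash
cat > tray.py <<'E'
from h import *
import sys
def fit(name):
    s=load(name); X=world(s); z=X[...,2]
    c0=np.array([.587,-.197])
    near=np.hypot(X[...,0]-c0[0],X[...,1]-c0[1])<.13
    t=near&(z>.04)&(z<.053)
    n,lab,st,ce=cv2.connectedComponentsWithStats(t.astype(np.uint8)); k=1+np.argmax(st[1:,4]); t=lab==k
    P=X[t][:,:2]; h=cv2.convexHull((P*1000).astype(np.float32)); 
    print(name,'bricks quad',cv2.approxPolyDP(h,8,True)[:,0].tolist(),'z',np.median(X[t][:,2]))
    # angle of row from end of bricks rows: fit lines to +x and -x boundary along row
    best=None
    for deg in np.arange(80,87,.1):
        a=np.deg2rad(deg); v=P@np.array([np.sin(a),-np.cos(a)])
        w=np.percentile(v,99)-np.percentile(v,1)
        if best is None or w<best[0]: best=(w,deg)
    deg=best[1]; a=np.deg2rad(deg); ty=np.array([np.cos(a),np.sin(a)]); tx=np.array([np.sin(a),-np.cos(a)])
    q=X[...,:2]-c0; u=q@tx; v=q@ty
    print(' deg',deg,'width',best[0],'bricks x',np.percentile(u[t],[.5,99.5])*1e3,'y',np.percentile(v[t],[.5,99.5])*1e3)
    near&=(abs(u)<.045)&(abs(v)<.105)
    w=near&(z>.024)&(z<.034); 
    for sgn in(1,-1):
        m=w&(v*sgn>.07); print(' wall',sgn,m.sum(),'v',np.percentile(v[m],[2,50,98])*1e3,'u',np.percentile(u[m],[1,99])*1e3, 'z',np.median(z[m]))
    f=near&(z>.002)&(z<.0085)&(v<0); print(' floor',f.sum(),'v',np.percentile(v[f],[1,99])*1e3,'u',np.percentile(u[f],[1,99])*1e3,np.median(z[f]))
for n in sys.argv[1:]: fit(n)
E
python3 tray.py top0 top2 top8 w1
python3 - <<'E'
from h import *
# in-hand
s=load('w8'); X=world(s); tp=np.array([.59386,.22959,.20038]); R=Ro.from_euler('xyz',[3.1415,.002,.22385]).as_matrix()
L=(X-tp)@R
for rc in [(215,268),(226,270),(238,300),(236,330),(244,372),(250,300),(256,300),(250,350)]:
    print(rc,np.round(L[rc]*1e3,1))
m=(abs(L[...,2]+.03)<.004)&(abs(L[...,1])<.034)&(abs(L[...,0])<.04)
for y in np.arange(-.028,.029,.008):
    k=m&(abs(L[...,1]-y)<.003); print('y %.3f max x %.4f z %.4f'%(y,np.percentile(L[...,0][k],97),np.median(L[...,2][k])))
E
```

```text
top0 bricks quad [[566.2323608398438, -105.90630340576172], [551.8660888671875, -221.56817626953125], [607.5772705078125, -241.03370666503906], [621.8550415039062, -112.382080078125]] z 0.046390414672843786
 deg 83.4999999999998 width 0.05910607112979216 bricks x [-33.82196876  26.10496417] y [-39.16477128  87.74714611]
 wall 1 117 v [80.52892815 92.37745595 96.60503722] u [-43.27928849  34.1914246 ] z 0.029871848425831602
 wall -1 118 v [-90.49487677 -86.03787084 -82.16709298] u [-43.02121231  34.50789437] z 0.029884820699255712
 floor 485 v [-103.27380869   -2.63583524] u [-43.63786409  43.32955237] 0.005785716587943448
top2 bricks quad [[563.9427490234375, -105.98648834228516], [551.6544189453125, -221.28367614746094], [603.1631469726562, -241.45730590820312], [621.8322143554688, -112.373046875]] z 0.046493023800992225
 deg 83.29999999999981 width 0.059025780475568834 bricks x [-34.04545341  25.9085004 ] y [-38.70551966  87.66890331]
 wall 1 121 v [83.02431613 92.42301249 96.47984655] u [-43.78953542  33.62456525] z 0.030075831338038185
 wall -1 121 v [-90.22593845 -85.89174725 -8
[... 1212 characters left out ...]

 wall -1 569 v [-91.94836842 -87.4253318  -84.03286365] u [-43.85733691  32.79538117] z 0.02933675260714213
 floor 2017 v [-84.51971167 -11.22387516] u [-39.2822652   27.99060886] 0.00556763573333116
(215, 268) [ 27.7 -29.  -19.7]
(226, 270) [ 25.5 -26.4 -29.2]
(238, 300) [ 18.9 -11.2 -29.3]
(236, 330) [ 20.2   4.2 -29.8]
(244, 372) [ 14.7  26.4 -27.9]
(250, 300) [ 11.8 -11.4 -29.2]
(256, 300) [  8.9 -11.4 -30.3]
(250, 350) [ 11.8  14.8 -29.2]
y -0.028 max x 0.0273 z -0.0289
y -0.020 max x 0.0255 z -0.0292
y -0.012 max x 0.0238 z -0.0292
y -0.004 max x 0.0217 z -0.0291
y 0.004 max x 0.0202 z -0.0292
y 0.012 max x 0.0182 z -0.0291
y 0.020 max x 0.0165 z -0.0291
y 0.028 max x 0.0146 z -0.0288
```

```bash
cat >> h.py <<'E'
def TG(deg=83.5,u=-.0045,v=-.0597):
    a=np.deg2rad(deg); return np.array([.587,-.197])+u*np.array([np.sin(a),-np.cos(a)])+v*np.array([np.cos(a),np.sin(a)])
E
python3 - <<'E'
from h import *
print(TG()); go((*TG(),.17),np.deg2rad(83.5)); go((*(TG()*.5+np.array([.594,.23])*.5),.2),.84)
E
```

```text
[ 0.57577069 -0.25580683]
tx -0.1253 ty 0.4693 tz 0.0307 yaw -1.2335 now [0.5939 0.2296 0.2004] [3.142e+00 2.000e-03 2.240e-01] t 9.775 open 0.0595
tx -0.0626 ty 0.2344 tz 0.0005 yaw -0.6162 now [0.5939 0.2296 0.2004] [3.142e+00 2.000e-03 2.240e-01] t 9.775 open 0.0595
```

>>> apply_moves([
  {"tx": -0.008,"ty": 0.03,"tz": 0,"yaw": -0.08,"grip": 0.1},
  {"tx": -0.024,"ty": 0.09,"tz": 0,"yaw": -0.24,"grip": 0.1},
  {"tx": -0.04,"ty": 0.15,"tz": 0.0,"yaw": -0.4,"grip": 0.1},
  {"tx": -0.055,"ty": 0.21,"tz": 0.0,"yaw": -0.55,"grip": 0.1},
  {"tx": -0.071,"ty": 0.265,"tz": 0.0,"yaw": -0.7,"grip": 0.1},
  {"tx": -0.088,"ty": 0.33,"tz": 0.0,"yaw": -0.86,"grip": 0.1},
  {"tx": -0.104,"ty": 0.39,"tz": 0.0,"yaw": -1.02,"grip": 0.1},
  {"tx": -0.114,"ty": 0.43,"tz": 0.0,"yaw": -1.15,"grip": 0.1},
])

```text
time: 10.78
tool_pos: [0.5774, -0.2172, 0.1991]
tool_rot: [-3.138, -0.001, 1.377]
contact_force: [1.2, 0.1, -2.0]
opening: 0.06
```

```bash
python3 - <<'E'
from h import *
go((*TG(),.17),np.deg2rad(83.5))
E
```

```text
tx -0.0383 ty 0.0060 tz 0.0291 yaw -0.0805 now [ 0.5774 -0.2172  0.1991] [-3.138e+00 -1.000e-03  1.377e+00] t 10.775 open 0.06
```

>>> apply_moves([
  {"tx": -0.02,"ty": 0.004,"tz": 0.015,"yaw": -0.04,"grip": 0.1},
  {"tx": -0.038,"ty": 0.006,"tz": 0.03,"yaw": -0.08,"grip": 0.1},
  {"tx": -0.038,"ty": 0.006,"tz": 0.03,"yaw": -0.08,"grip": 0.1},
  {"tx": -0.038,"ty": 0.006,"tz": 0.03,"yaw": -0.08,"grip": 0.1},
])

```text
time: 11.28
tool_pos: [0.5771, -0.2525, 0.1711]
tool_rot: [-3.14, -0.001, 1.453]
contact_force: [-0.2, 0.1, -2.4]
opening: 0.0599
```

```bash
python3 - <<'E'
from h import *
print(robot.observe()['tool_pos'],robot.observe()['tool_rot'])
snap('wrist','w9'); snap('side','s9')
go((*TG(),.17),np.deg2rad(83.5))
E
python3 tray.py w9
```

```text
[ 0.57713572 -0.25245191  0.17105882] [-3.14027767e+00 -9.92806064e-04  1.45324381e+00]
tx -0.0036 ty -0.0014 tz 0.0021 yaw -0.0031 now [ 0.5776 -0.2524  0.1721] [ 3.141 -0.     1.454] t 11.375 open 0.0599
w9 bricks quad [[621.7771606445312, -113.18109130859375], [563.3361206054688, -106.20147705078125], [549.1771850585938, -222.23175048828125], [606.5394287109375, -242.92825317382812]] z 0.04639039919002953
 deg 82.69999999999985 width 0.05881174008502499 bricks x [-34.973859    24.68571798] y [-38.62662023  87.16467293]
 wall 1 504 v [87.57609895 92.72584855 95.66886941] u [-44.28532433  33.74131459] z 0.030002015044147047
 wall -1 200 v [-89.60084187 -83.69696715 -82.24736075] u [-8.46455379 36.52425251] z 0.029720680541024978
 floor 1756 v [-83.55776988 -37.84131081] u [-37.36064772  30.04736663] 0.006183648953022484
```

View pics/w9.png

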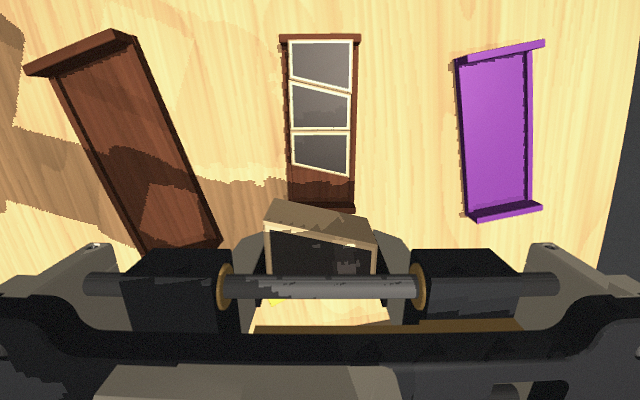

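```bash
cat > tray2.py <<'E'
from h import *
import sys
def fit(name,deg=83.5):
    s=load(name); X=world(s); z=X[...,2]
    a=np.deg2rad(deg); ty=np.array([np.cos(a),np.sin(a)]); tx=np.array([np.sin(a),-np.cos(a)]); q=X[...,:2]-np.array([.587,-.197]); u=q@tx*1e3; v=q@ty*1e3
    near=(abs(u)<50)&(abs(v)<105)
    t=near&(abs(z-.046)<.005)&(v>-60); U=u[t];V=v[t]
    def line(key,val,lo,hi,st,f):
        c=np.arange(lo,hi,st); e=[];k=[]
        for b in c:
            m=(key>=b)&(key<b+st)
            if m.sum()>4: e.append(f(val[m]));k.append(b+st/2)
        k=np.array(k);e=np.array(e)
        for _ in range(3):
            p=np.polyfit(k,e,1); r=abs(e-np.polyval(p,k)); g=r<=max(2*np.median(r),.3); k,e=k[g],e[g]
        return p
    mx=lambda w:np.percentile(w,98); mn=lambda w:np.percentile(w,2)
    pp=line(V,U,-20,80,4,mx); pm=line(V,U,-10,80,4,mn)
    print(name,'row +x edge: off %.1f ang %.2f deg'%(np.polyval(pp,30),deg-np.rad2deg(np.arctan(pp[0]))),' -x edge: off %.1f ang %.2f'%(np.polyval(pm,30),deg-np.rad2deg(np.arctan(pm[0]))))
    sl=line(U,V,-28,20,4,mn); print('  slant v at u=-4.5: %.1f, slope %.3f (nominal 14/60=.233, -) '%(np.polyval(sl,-4.5),sl[0]))
    w=near&(abs(z-.030)<.004)
    for sg in (1,-1):
        m=w&(sg*v>78)
        if m.sum()>50:
            pi=line(u[m],v[m],-38,28,4,mn if sg>0 else mx); po=line(u[m],v[m],-38,28,4,mx if sg>0 else mn)
            print('  wall',sg,'inner %.1f ang %.2f outer %.1f ang %.2f'%(np.polyval(pi,-4.5),deg+np.rad2deg(np.arctan(pi[0])),np.polyval(po,-4.5),deg+np.rad2deg(np.arctan(po[0]))))
for n in sys.argv[1:]: fit(n)
E
python3 tray2.py top0 top2 top8 w1 w9
python3 - <<'E'
from h import *
s=load('w9'); X=world(s); tp=np.array([.5776,-.2524,.1717]); R=Ro.from_euler('xyz',[3.1415,0,1.454]).as_matrix()
L=(X-tp)@R
m=(abs(L[...,2]+.03)<.004)&(abs(L[...,1])<.034)&(abs(L[...,0])<.04)
for y in np.arange(-.028,.029,.008):
    k=m&(abs(L[...,1]-y)<.003); print('y %.3f max x %.4f z %.4f'%(y,np.percentile(L[...,0][k],97),np.median(L[...,2][k])))
print(np.percentile(L[...,1][m],[1,99]))
E
```

```text
top0 row +x edge: off 24.4 ang 83.06 deg  -x edge: off -32.8 ang 83.13
  slant v at u=-4.5: -33.5, slope -0.187 (nominal 14/60=.233, -) 
  wall 1 inner 88.8 ang 85.03 outer 96.2 ang 83.62
  wall -1 inner -82.9 ang 82.93 outer -89.6 ang 82.80
top2 row +x edge: off 24.3 ang 82.92 deg  -x edge: off -32.4 ang 82.32
  slant v at u=-4.5: -33.1, slope -0.227 (nominal 14/60=.233, -) 
  wall 1 inner 88.8 ang 84.18 outer 95.9 ang 83.01
  wall -1 inner -83.0 ang 83.16 outer -89.8 ang 83.55
top8 row +x edge: off 24.2 ang 82.90 deg  -x edge: off -32.9 ang 83.25
  slant v at u=-4.5: -33.2, slope -0.209 (nominal 14/60=.233, -) 
  wall 1 inner 89.1 ang 83.97 outer 95.6 ang 84.34
  wall -1 inner -82.9 ang 82.86 outer -89.9 ang 82.83
w1 row +x edge: off 23.2 ang 83.12 deg  -x edge: off -34.1 ang 83.24
  slant v at u=-4.5: -35.6, slope -0.238 (nominal 14/60=.233, -) 
  wall 1 inner 89.6 ang 83.51 outer 94.2 ang 83.93
  wall -1 inner -84.2 ang 84.20 outer -91.8 ang 84.04
w9 row +x edge: off 23.9 ang 82.78 deg  -x edge: off -33.3 ang 82.32
  slant v at u=-4.5: -33.5, slope -0.221 (nominal 14/60=.233, -) 
  wall 1 inner 91.1 ang 83.08 outer 95.2 ang 83.29
  wall -1 inner -83.0 ang 84.18 outer -83.0 ang 71.09
y -0.028 max x 0.0270 z -0.0275
y -0.020 max x 0.0254 z -0.0278
y -0.012 max x 0.0236 z -0.0277
y -0.004 max x 0.0218 z -0.0277
y 0.004 max x 0.0199 z -0.0277
y 0.012 max x 0.0180 z -0.0277
y 0.020 max x 0.0162 z -0.0277
y 0.028 max x 0.0143 z -0.0275
[-0.03145467  0.03117438]
```

```bash
python3 - <<'E'
from h import *
go((*TG(83.5,-.0049,-.0592),.08),np.deg2rad(83.1))
E
```

```text
tx -0.0031 ty -0.0019 tz 0.0921 yaw 0.0039 now [ 0.5776 -0.2524  0.1721] [ 3.141 -0.     1.454] t 11.375 open 0.0599
```

>>> apply_moves([
  {"tx": -0.003,"ty": -0.002,"tz": 0.03,"yaw": 0.004,"grip": 0.1},
  {"tx": -0.003,"ty": -0.002,"tz": 0.06,"yaw": 0.004,"grip": 0.1},
  {"tx": -0.003,"ty": -0.002,"tz": 0.085,"yaw": 0.004,"grip": 0.1},
  {"tx": -0.003,"ty": -0.002,"tz": 0.092,"yaw": 0.004,"grip": 0.1},
  {"tx": -0.003,"ty": -0.002,"tz": 0.092,"yaw": 0.004,"grip": 0.1},
  {"tx": -0.003,"ty": -0.002,"tz": 0.092,"yaw": 0.004,"grip": 0.1},
])

```text
time: 12.12
tool_pos: [0.5758, -0.2563, 0.0812]
tool_rot: [3.139, 0.001, 1.45]
contact_force: [1.0, -0.4, -3.5]
opening: 0.0598
```

```bash
python3 - <<'E'
from h import *
o=robot.observe();print(o['tool_pos'],o['tool_rot'],o['contact_force'])
snap('wrist','w10'); snap('side','s10')
go((*TG(83.5,-.0049,-.0592),.08),np.deg2rad(83.1))
t=load('s10'); cv2.imwrite('pics/c10.png',cv2.resize(t['im'][190:340,260:440],None,fx=4,fy=4,interpolation=cv2.INTER_CUBIC)[:,:,::-1])
E
python3 tray2.py w10
```

```text
[ 0.57579331 -0.2563183   0.08121605] [3.13921997e+00 1.09866892e-03 1.45004171e+00] [ 1.03576674 -0.44035635 -3.50922484]
tx 0.0011 ty -0.0003 tz 0.0010 yaw -0.0005 now [ 0.5756 -0.2564  0.081 ] [3.14e+00 1.00e-03 1.45e+00] t 12.225 open 0.0604
w10 row +x edge: off 23.4 ang 83.11 deg  -x edge: off -33.9 ang 82.66
  slant v at u=-4.5: -33.3, slope -0.216 (nominal 14/60=.233, -) 
  wall 1 inner 87.6 ang 83.48 outer 90.9 ang 83.17
```

View pics/w10.png

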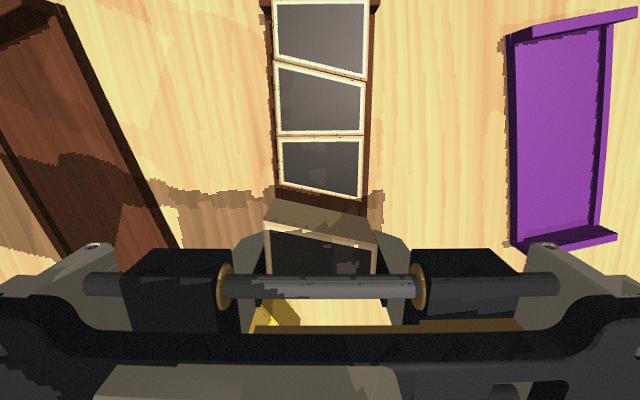

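View pics/c10.png

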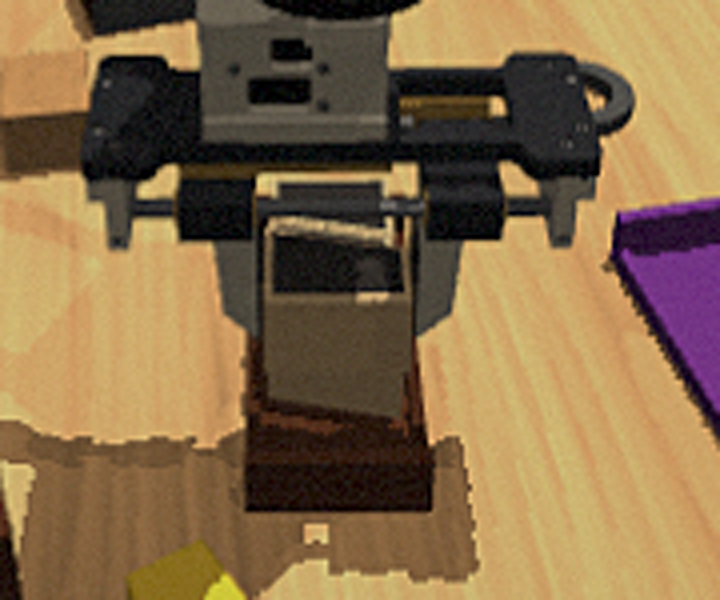

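```bash
python3 - <<'E'
from h import *
deg=83.1; a=np.deg2rad(deg); ty=np.array([np.cos(a),np.sin(a)]); tx=np.array([np.sin(a),-np.cos(a)])
for n in ('side0','s10'):
    s=load(n); X=world(s); z=X[...,2]; q=X[...,:2]-np.array([.587,-.197]); u=q@tx*1e3; v=q@ty*1e3
    near=(abs(u)<45)&(abs(v)<105)
    w=near&(abs(z-.03)<.004)&(v<-75); print(n,'wall n',w.sum(),'v',np.percentile(v[w],[2,10,50,90,98]),'u',np.percentile(u[w],[1,99]),'z',np.median(z[w]))
    o=near&(z<.028)&(z>.005)&(v<-86); print('  outer face v',o.sum(),np.median(v[o]))
    if n=='side0':
        b=near&(abs(z-.028)<.012)&(v>-60)&(abs(u)<40); print('  packed2 slant face', np.percentile(v[b],[5,50,95]),'row top u',np.percentile(u[near&(z>.043)],[1,99]))
        for uu in(-25,-15,-5,5,15): k=b&(abs(u-uu)<4); print('   ',uu,np.median(v[k]))
    else:
        b=near&(z>.075)&(z<.105)&(v<-65)&(abs(u+5)<36)
        for uu in(-28,-18,-5,5,15): k=b&(abs(u-uu)<4); print('   ',uu,k.sum(),np.median(v[k]),np.percentile(z[k],[2,98]))
    
o=robot.observe(); q=o['tool_pos'][:2]-np.array([.587,-.197]); print('tcp u,v',q@tx*1e3,q@ty*1e3)
E
```

```text
side0 wall n 258 v [-93.03349703 -92.18800705 -89.81216003 -84.61978396 -83.63101052] u [-42.22088777  36.30189675] z 0.029784756442248525
  outer face v 451 -91.96192816769795
  packed2 slant face [-43.55269357 -36.88642672  87.74387063] row top u [-33.73505321  24.85399291]
    -25 -32.84273806559064
    -15 -35.031391274922534
    -5 -37.37659533441353
    5 -39.72473771957122
    15 -42.04605612108923
s10 wall n 260 v [-93.34629064 -92.46920861 -89.74588115 -84.62626473 -83.24570298] u [-42.26485768  35.49657406] z 0.02986798874763685
  outer face v 440 -91.97509356068714
    -28 69 -80.10533496370579 [0.07605197 0.10386876]
    -18 71 -79.94567525527887 [0.07578911 0.10362745]
    -5 71 -80.01291620548712 [0.07528846 0.10383584]
    5 69 -80.09697358338079 [0.07550371 0.10385464]
    15 70 -80.20779584861856 [0.07539195 0.10482475]
tcp u,v -4.231392960183131 -60.30565241107451
```

```bash
python3 - <<'E'
from h import *
deg=83.1; a=np.deg2rad(deg); ty=np.array([np.cos(a),np.sin(a)]); tx=np.array([np.sin(a),-np.cos(a)])
s=load('s10'); X=world(s); z=X[...,2]; q=X[...,:2]-np.array([.587,-.197]); u=q@tx*1e3; v=q@ty*1e3
for zz in (.076,.082,.07):
  b=(abs(z-zz)<.003)&(abs(v+80)<2.5)&(abs(u+5)<50); print(zz,np.percentile(u[b],[1,99]),b.sum())
w=(abs(z-.02)<.008)&(abs(v+92)<2)&(abs(u)<60); print('outer wall u',np.percentile(u[w],[.5,99.5]))
w=(abs(z-.03)<.003)&(abs(v+89)<3)&(abs(u)<60); print('wall top u',np.percentile(u[w],[.5,99.5]))
k=(v<-70)&(v>-90)&(abs(u+5)<35)&(z>.05)&(z<.11); print('brick low z',np.percentile(z[(k)&(abs(v+80)<1.5)],[.5,1]))
E
```

```text
0.076 [-33.21295632  25.26424569] 104
0.082 [-33.20788033  25.15400064] 100
0.07 [-32.72071894  24.80961612] 42
outer wall u [-42.41692419  36.47451855]
wall top u [-42.29019567  36.2319472 ]
brick low z [0.07078419 0.07093638]
```

By the side camera, the free place runs from the wall at v = -84.0 to the neighbour at -37.5. The brick's straight side is at -80.0, so I'll shift 1.2 mm toward the wall and 1 mm along, then descend gently.

>>> apply_moves([
  {"tx": -0.0012,"ty": 0.001,"tz": 0.005,"yaw": 0,"grip": 0.1},
  {"tx": -0.0012,"ty": 0.001,"tz": 0.012,"yaw": 0,"grip": 0.1},
  {"tx": -0.0012,"ty": 0.001,"tz": 0.02,"yaw": 0,"grip": 0.1},
  {"tx": -0.0012,"ty": 0.001,"tz": 0.027,"yaw": 0,"grip": 0.1},
  {"tx": -0.0012,"ty": 0.001,"tz": 0.033,"yaw": 0,"grip": 0.1},
  {"tx": -0.0012,"ty": 0.001,"tz": 0.036,"yaw": 0,"grip": 0.1},
  {"tx": -0.0012,"ty": 0.001,"tz": 0.036,"yaw": 0,"grip": 0.1},
  {"tx": -0.0012,"ty": 0.001,"tz": 0.036,"yaw": 0,"grip": 0.1},
])

```text
time: 13.22
tool_pos: [0.576, -0.2575, 0.044]
tool_rot: [3.141, 0.0, 1.45]
contact_force: [0.6, -0.2, -1.6]
opening: 0.0599
```

```bash
python3 - <<'E'
from h import *
snap('side','s11'); snap('wrist','w11')
o=robot.observe();print(o['tool_pos'],o['tool_rot'],o['contact_force'])
deg=83.1; a=np.deg2rad(deg); ty=np.array([np.cos(a),np.sin(a)]); tx=np.array([np.sin(a),-np.cos(a)])
s=load('s11'); X=world(s); z=X[...,2]; q=X[...,:2]-np.array([.587,-.197]); u=q@tx*1e3; v=q@ty*1e3
b=(z>.045)&(z<.068)&(abs(v+80)<5)&(abs(u+5)<36)
for uu in(-28,-18,-5,5,15): k=b&(abs(u-uu)<4); print('   ',uu,k.sum(),np.median(v[k]))
b&=abs(v+81)<2; print(np.percentile(u[b],[1,99]))
w=(abs(z-.02)<.008)&(abs(v+92)<2)&(abs(u)<60); print('outer wall',np.median(v[w]))
cv2.imwrite('pics/c11.png',cv2.resize(s['im'][190:340,260:440],None,fx=4,fy=4,interpolation=cv2.INTER_CUBIC)[:,:,::-1])
E
```

```text
[ 0.57597505 -0.2574948   0.04405369] [3.14100280e+00 3.45113302e-04 1.44981223e+00] [-0.13325524 -0.49596712 -2.77457447]
    -28 48 -80.95808389854105
    -18 42 -81.22432643693675
    -5 51 -81.00955775923788
    5 49 -81.46542091336035
    15 48 -81.3735388135901
[-33.59063528  25.77713701]
outer wall -91.92177297127824
```

View pics/c11.png

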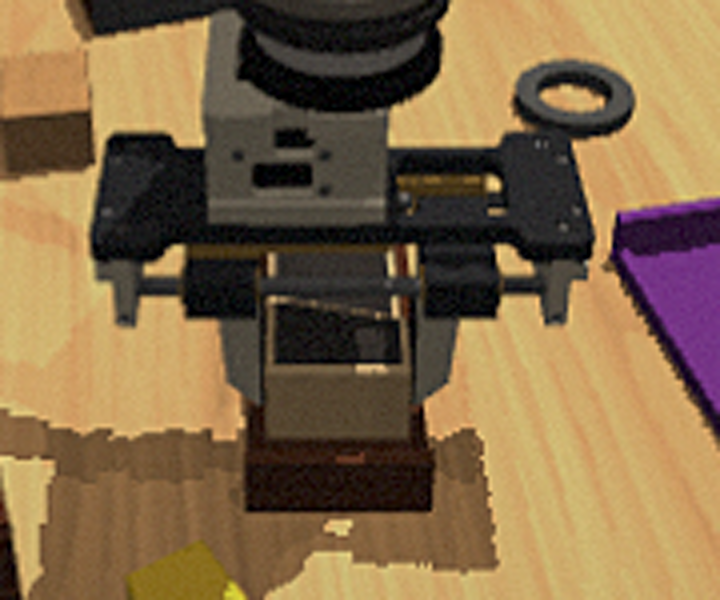

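View pics/w11.png

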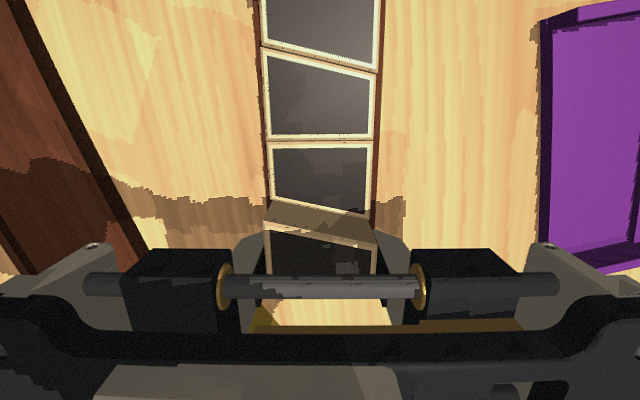

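The straight side is at -81.2, centred in the play, with no contact force. Continuing down.

>>> apply_moves([
  {"tx": 0,"ty": 0,"tz": 0.005,"yaw": 0,"grip": 0.1},
  {"tx": 0,"ty": 0,"tz": 0.01,"yaw": 0,"grip": 0.1},
  {"tx": 0,"ty": 0,"tz": 0.015,"yaw": 0,"grip": 0.1},
  {"tx": 0,"ty": 0,"tz": 0.019,"yaw": 0,"grip": 0.1},
  {"tx": 0,"ty": 0,"tz": 0.022,"yaw": 0,"grip": 0.1},
  {"tx": 0,"ty": 0,"tz": 0.024,"yaw": 0,"grip": 0.1},
  {"tx": 0,"ty": 0,"tz": 0.0255,"yaw": 0,"grip": 0.1},
  {"tx": 0,"ty": 0,"tz": 0.0255,"yaw": 0,"grip": 0.1},
])

```text
time: 14.32
tool_pos: [0.5759, -0.2575, 0.0183]
tool_rot: [3.141, 0.0, 1.45]
contact_force: [-0.9, 0.2, -1.8]
opening: 0.0595
```

```bash
python3 - <<'E'
from h import *
snap('side','s12')
o=robot.observe();print(o['tool_pos'],o['tool_rot'],o['contact_force'])
s=load('s12')
cv2.imwrite('pics/c12.png',cv2.resize(s['im'][190:340,260:440],None,fx=4,fy=4,interpolation=cv2.INTER_CUBIC)[:,:,::-1])
E
```

```text
[ 0.57583685 -0.25745074  0.01832632] [3.14140761e+00 1.60132082e-04 1.44980603e+00] [-0.61639674 -0.43250221 -1.98764533]
```

View pics/c12.png

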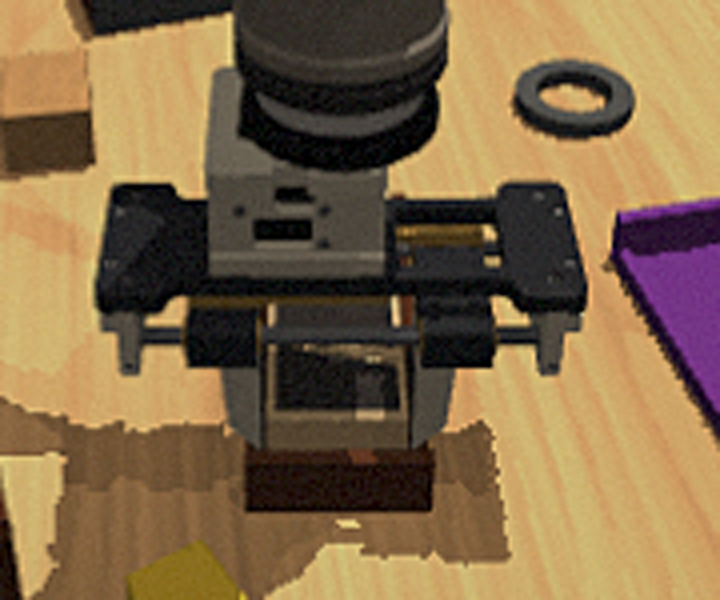

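>>> apply_moves([
  {"tx": 0,"ty": 0,"tz": 0.0005,"yaw": 0,"grip": 0.1},
  {"tx": 0,"ty": 0,"tz": 0.001,"yaw": 0,"grip": 0.1},
  {"tx": 0,"ty": 0,"tz": 0.0015,"yaw": 0,"grip": 0.1},
  {"tx": 0,"ty": 0,"tz": 0.002,"yaw": 0,"grip": 0.1},
  {"tx": 0,"ty": 0,"tz": 0.002,"yaw": 0,"grip": 0.1},
])

```text
time: 15.0
tool_pos: [0.5759, -0.2575, 0.0181]
tool_rot: [3.141, 0.001, 1.45]
contact_force: [-4.8, 2.1, 11.4]
opening: 0.0597
```

```bash
python3 - <<'E'
from h import *
snap('side','s13'); snap('wrist','w13')
o=robot.observe();print(o['tool_pos'],o['contact_force'],o['torque'])
deg=83.1; a=np.deg2rad(deg); ty=np.array([np.cos(a),np.sin(a)]); tx=np.array([np.sin(a),-np.cos(a)])
for n in('s12','s13'):
    s=load(n); X=world(s); z=X[...,2]; q=X[...,:2]-np.array([.587,-.197]); u=q@tx*1e3; v=q@ty*1e3
    t=(z>.040)&(z<.056)&(v>-80)&(v<-66)&(abs(u+4)<26); print(n,'top z',np.median(z[t]),t.sum())
    b=(z>.033)&(z<.044)&(abs(v+80)<5)&(abs(u+5)<36)
    for uu in(-28,-18,-5,5,15): k=b&(abs(u-uu)<5); print('   ',uu,k.sum(),np.median(v[k]),end='')
    print()
s=load('w13');X=world(s); z=X[...,2]; q=X[...,:2]-np.array([.587,-.197]); u=q@tx*1e3; v=q@ty*1e3
t=(z>.035)&(z<.056)&(abs(u+4)<26)
for lo,hi in((0,35),(-30,0),(-58,-46),(-50,-42)): k=t&(v>lo)&(v<hi); print(lo,hi,k.sum(),np.median(z[k]))
E
```

```text
[ 0.57588754 -0.25746853  0.01810579] [-4.89165321  3.50642972 10.95006932] [ 0.45289365  0.78660315 -0.01734194]
s12 top z 0.04694670895915622 200
    -28 30 -81.14705652767168    -18 30 -80.81888049512361    -5 30 -81.22062847905508    5 28 -81.00195356894275    15 25 -81.64681114691432
s13 top z 0.046836387159271874 197
    -28 29 -81.35295980049504    -18 30 -81.59242641309316    -5 26 -81.02658114309999    5 29 -81.51818704248784    15 29 -81.25463349369905
0 35 9169 0.045847599101900074
-30 0 6331 0.04592000591989468
-58 -46 2002 0.04590318007872977
-50 -42 1488 0.04567390738458817
```

View pics/w13.png

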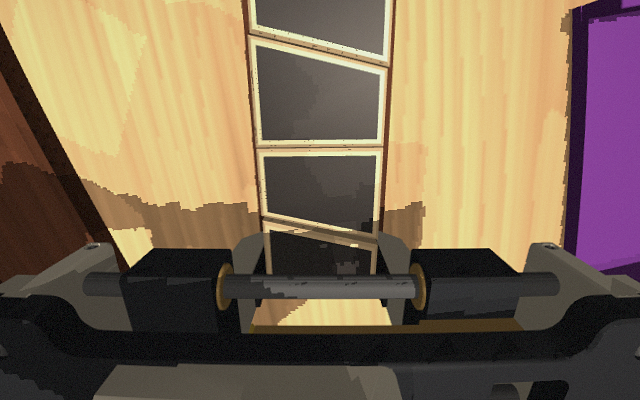

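The top of the brick is at 45.9 mm, level with its packed neighbours, so it is seated. I'll ease off the pressure and release.

>>> apply_moves([
  {"tx": 0,"ty": 0,"tz": -0.002,"yaw": 0,"grip": 0.1},
  {"tx": 0,"ty": 0,"tz": -0.002,"yaw": 0,"grip": 0.35},
  {"tx": 0,"ty": 0,"tz": -0.002,"yaw": 0,"grip": 0.5},
  {"tx": 0,"ty": 0,"tz": -0.002,"yaw": 0,"grip": 0.7},
  {"tx": 0,"ty": 0,"tz": -0.002,"yaw": 0,"grip": 0.8},
  {"tx": 0,"ty": 0,"tz": -0.002,"yaw": 0,"grip": 0.8},
])

```text
time: 15.85
tool_pos: [0.5758, -0.2574, 0.0182]
tool_rot: [-3.142, 0.0, 1.45]
contact_force: [0.2, -0.1, -0.7]
opening: 0.0826
```

>>> apply_moves([
  {"tx": 0,"ty": 0,"tz": -0.015,"yaw": 0,"grip": 0.8},
  {"tx": 0,"ty": 0,"tz": -0.04,"yaw": 0,"grip": 0.8},
  {"tx": 0,"ty": 0,"tz": -0.08,"yaw": 0,"grip": 0.8},
  {"tx": 0,"ty": 0,"tz": -0.13,"yaw": 0,"grip": 0.8},
  {"tx": -0.03,"ty": 0,"tz": -0.17,"yaw": 0,"grip": 0.8},
  {"tx": -0.08,"ty": 0,"tz": -0.17,"yaw": 0,"grip": 0.8},
  {"tx": -0.11,"ty": 0,"tz": -0.17,"yaw": 0,"grip": 0.8},
  {"tx": -0.11,"ty": 0,"tz": -0.17,"yaw": 0,"grip": 0.8},
])

```text
time: 16.85
tool_pos: [0.5617, -0.3688, 0.189]
tool_rot: [3.141, 0.001, 1.447]
contact_force: [-0.1, -0.5, -0.1]
opening: 0.0823
```

```bash
python3 - <<'E'
from h import *
snap('side','s14'); snap('wrist','w14'); snap('top','top14')
deg=83.1; a=np.deg2rad(deg); ty=np.array([np.cos(a),np.sin(a)]); tx=np.array([np.sin(a),-np.cos(a)])
s=load('s14'); X=world(s); z=X[...,2]; q=X[...,:2]-np.array([.587,-.197]); u=q@tx*1e3; v=q@ty*1e3
b=(z>.033)&(z<.044)&(abs(v+80)<5)&(abs(u+5)<36)
for uu in(-28,-18,-5,5,15): k=b&(abs(u-uu)<5); print('   ',uu,k.sum(),np.median(v[k]),end='')
t=(z>.040)&(z<.056)&(v>-78)&(v<-50)&(abs(u+4)<40); print('top z',np.median(z[t]),np.percentile(u[t],[1,99]))
t=(z>.040)&(z<.056)&(v>-40)&(v<80)&(abs(u+4)<40); print('packed top z',np.median(z[t]),np.percentile(u[t],[1,99]))
t=load('side0'); X0=world(t)
cv2.imwrite('pics/c14.png',cv2.resize(s['im'][190:340,260:440],None,fx=4,fy=4,interpolation=cv2.INTER_CUBIC)[:,:,::-1])
for l in ['tin_mid','trivet','carton_mid']:
    for c in('top','side'):
        r=robot.tip_of(l,c); print(l,c,[np.round(x['pixel'],1).tolist() for x in r[:2]])
E
python3 tray2.py top14
```

```text
-28 27 -81.29872792394634    -18 26 -81.37965220771352    -5 29 -81.07819804522397    5 27 -81.63403414269852    15 31 -81.51392679308955top z 0.04689622073819508 [-33.87693199  25.4750555 ]
packed top z 0.0468762703377843 [-33.74805528  24.8196437 ]
tin_mid top [[235.7, 159.5]]
tin_mid side [[146.6, 279.1]]
trivet top [[119.9, 300.0], [193.7, 409.7]]
trivet side []
carton_mid top [[248.5, 299.5], [191.8, 379.6]]
carton_mid side [[276.6, 344.7], [293.1, 326.1]]
top14 row +x edge: off 24.4 ang 82.33 deg  -x edge: off -32.6 ang 82.83
  slant v at u=-4.5: -56.1, slope 0.008 (nominal 14/60=.233, -) 
  wall 1 inner 88.7 ang 83.95 outer 95.8 ang 84.33
  wall -1 inner -83.9 ang 82.26 outer -89.7 ang 83.47
```

View pics/c14.png

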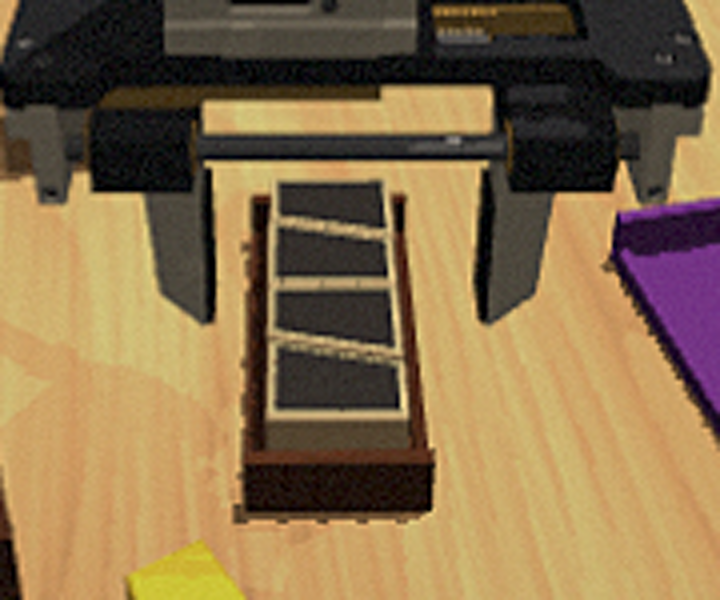

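View pics/w14.png

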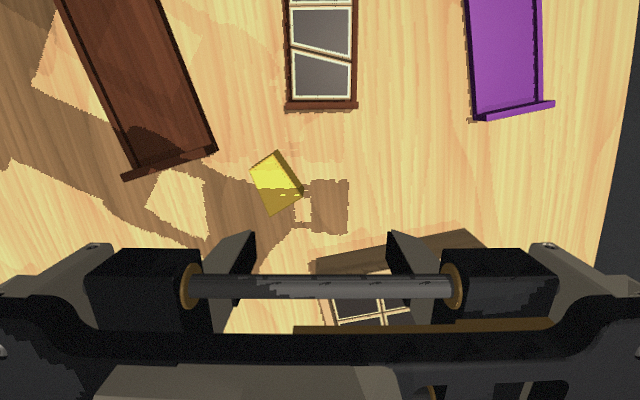

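View pics/top14.png

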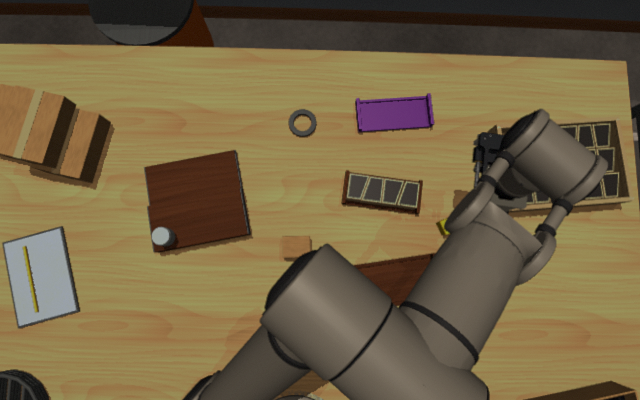

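The brick lies flat and head to tail with its neighbour, at c14 crop (335,380). The packed bricks, tin (162,236), trivet (302,123) and carton (297,247) are where they were. I'm handing in.

```bash
python3 - <<'E'
from h import *
o=robot.observe(); print(o['time'],o['contact_force'],abs(o['qvel']).max()); print(robot.hand_in())
E
```

```text
17.3 [ 0.2732766  -0.27476123  0.28169246] 0.005254379313016642
the job is handed in; nothing more can be done
None
```

I tipped the wedge brick over the step's edge, laid it in the free place of the small dark-wood tray, and handed the job in at 17.3 s. No verdict was reported.

**Tipping:** I pushed the standing brick over the edge with the fingertips until it tipped by itself. It came to rest flat on the lower tread, dark face up, about 10 mm out from the riser, and nothing was touching it.

**Placing:** I gripped it by its ends, turned it level, and set it down until the wrist force showed contact.

**Last checks (side camera):**
- Its top is level with the packed bricks, at 46.9 mm for both, so it sits on the tray's floor.
- Its straight side is about 2.6 mm from the end wall, which is near the middle of the play, and lies parallel to the wall.
- It is in line with the row to about 1 mm lengthwise, wide end to -x.
- The gripper is clear and the wrist force is near zero.

**Other goods:** The tin, trivet, carton and packed bricks look unmoved in the last top picture.

**What failed or disagreed:**
- **Refused call:** one move call was refused because keys were missing, and nothing moved.
- **Camera spread:** the wrist and top cameras differed by 1–3 mm on the tray's position, so I centred the brick on the side camera's reading.
- **Network misses:** at the end the networks missed the trivet in the side picture and reported the carton at the tray there. For those two I relied on the top view.

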